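# Park the sprung pusher of the empty model-car feeder

### The arm

A 6-joint arm with a two-finger parallel gripper is mounted at the origin on the work surface. World frame = base frame: x ahead of the robot, y to its left, z up, the work surface at z = 0. Lengths are in m, angles in rad, forces in N, time in s.
With the tool pointing down it reaches from about 0.325 to 0.9 m from the base axis. Payload 6.1 kg.
Tool frame: the origin (TCP) lies midway between the tips of the shut fingers; the grasp point (between the pads) lies 19 mm behind it; x points along the fingers, y is the direction in which the jaws open and shut, and the axes are right-handed (so a half turn about x gives the same grasp; the last joint's range is limited). The gripper opens to 85 mm and grips with 20 to 120 N. Pads are 22 mm wide; open, the fingers measure 114 mm over their backs; the gripper's body (76 mm by 85 mm) begins 54 mm behind the grasp point. The pads swing forward as they close: fully open they stand 13 mm farther back than shut.
Start: joints at [-0.126, 0.22, 1.526, -0, 1.395, -0.126], TCP at [0.625, -0, 0.231] pointing down, gripper open.
Joint ranges: [-2.98, 2.98], [-0.91, 2.08], [0.09, 2.57], [-1.24, 4.39], [0.2, 2.65], [-2.68, 2.68]. Speed limits (rad/s): [2.57, 2.57, 3.01, 3.14, 3.14, 3.14].

### API

Orientations are given as [roll, pitch, yaw] about the fixed x, y, z axes, in that order (R = Rz(yaw) Ry(pitch) Rx(roll)).
In Python, from plant import movep, move_l, set_joints, gripper_to, hold, inverse_kinematics, observe, get_image, get_calibration, Unreachable, job_done gives the robot as it stands. Calls block until the motion is done:
- movep(position, orientation): joint-space move of the TCP to a pose.
- move_l(position, feed=0.15, rotation=None, max_force=None): straight line of the TCP; rotation=None keeps the orientation; feed is the mean speed in m/s. With max_force (N) it stops when the force on the tool has changed by that much, and returns True; else False.
- set_joints(angles): joint-space move.
- gripper_to(opening, f_grip=None): finger opening in m; f_grip is the grip in N (None keeps the last); returns when the fingers have stopped.
- hold(seconds).
- inverse_kinematics(position, orientation): joint angles nearest the present ones, or None.
- observe(): the state.
- get_image(name): name is "scene" or "side" or "wrist"; returns (picture, depth): 420x560x3 uint8, red, green, blue; 420x560 float32, m along the optical axis (not along the pixel's ray), 0 where there is no reading.
- get_calibration(name): a dict with "intrinsics" (3x3 intrinsics, pixels), "world_from_camera" (4x4, takes a point from camera to world coordinates). Camera axes: x right, y down, z forward; pixel columns grow to the right and rows downward; lengths in m; the calibration is good to about 2 mm. A picture is of the moment at which its call begins: read the wrist's pose just before it. get_calibration takes no time and is no camera call; for the wrist camera it gives the pose at the moment of the call.
A pose or a line that the arm cannot do raises Unreachable and nothing moves.
- job_done(): hands the job in, once; it reports no verdict.
The state is a dict: "time_s": time; "q": joint angles; "joint_velocities": joint speeds; "joint_torque": joint torques, N m; "eef_pos": TCP position; "tcp_rot": TCP orientation; "ft_force": force on the tool from outside, world axes, zero at the start; "torque": the same for the moment, N m; "opening": finger opening in m.
Only numpy, scipy, OpenCV 4.12 (cv2) and the standard library are available. Lean on these libraries where they do the work, as an engineer would, in place of code of your own. Each camera call takes 0.05 s, during which the arm holds its last target.

### The job

One of the two spring-fed feeder trays for boxed model cars on the desk has run empty. Push that tray's knob back along its slot against the spring, move it sideways and leave it caught in the holding notch, so that the tray can be refilled. Leave the pusher of the full tray where it is.

Things in the scene. Friction and masses are not known exactly. Their poses are not given: they have to be found in the camera images.
- empty_knob (a point): Centre of an upright black round knob, 24 mm wide, 36 mm tall, 67 to 103 mm above the desk, on a grey paddle (top 63 mm) in a fixed steel tray 213 x 104 mm, walls 34 mm, with no boxed cars; it starts at the tray's robot end. Slides level only, cannot lift or turn. Axes fixed to the tray: x along the slot away from the robot end, y left across the tray (to the notch), z up.
- empty_push (a joint): Knob's travel along +x, m: 0 at rest, 0.134 at the rear stop; the spring returns it with 5 N, rising to 10 N. Its pin runs in a J-shaped floor slot: straight back, then left (+y) past a round-ended tongue, then forward (-x) into the notch. It can cross left only at 0.114 to 0.134 (middle 0.124). In the notch the spring draws it forward to 0.096 and holds it; elsewhere it snaps back to 0.
- empty_side (a joint): Same knob's travel to the left along the tray's +y, m: 0 at rest (about 4 mm of free play in the straight run), 0.019 to 0.031 in the holding notch (middle 0.025), stop at 0.031. No spring sideways, about 0.5 N of friction.
- full_push (a joint): How far the knob of the other, full tray has been pushed back from its start, m (0 at start, to 0.055 at most). That tray looks the same but holds two clear boxes with small cars (42 x 80 x 44 mm each) in front of its paddle, so its knob stands 79 mm further back in its tray. Not to be moved.
Not all that is in view belongs to the job. Leave any yellow look-alike of the part that bears empty_knob alone.

How it is judged:
At the end, for the whole second after the job is handed in: The empty feeder's knob rests in the holding notch: pushed back 86 to 108 mm and more than 16 mm to the left, let go and still (under 10 mm/s) (value of joint empty_push between 0.086 and 0.108 m and value of joint empty_side above 0.016 m and velocity of joint empty_push between -0.01 and 0.01 m/s); the robot touches nothing.
It fails at once if the full feeder's pusher is pushed back more than 12 mm (value of joint full_push above 0.012 m).
It also fails if it takes over 35 s, if anything falls off the work surface, if the arm or the gripper's body presses on something with over 40 N, if the wrist force passes 120 N, or if a joint passes its speed limit or range.

## Working session

There is one attempt and no reset: what is moved stays moved. The work goes in short steps, each a Python script; the robot and the scene stay as the last script left them, time stands still between calls to the robot, and variables do not carry over. Pictures are saved under pics/ and viewed, and the job is handed in when it is done.

```bash
mkdir -p pics; ls
python3 - <<'E'
from plant import *
import cv2,numpy as np
for n in ["scene","side","wrist"]:
    im,d=get_image(n); c=get_calibration(n)
    cv2.imwrite(f"pics/{n}0.png",im[:,:,::-1]); np.savez(f"pics/{n}0.npz",im=im,d=d,K=c["intrinsics"],T=c["world_from_camera"])
    print(n,np.round(c["intrinsics"],1).tolist(),np.round(c["world_from_camera"],3).tolist())
o=observe();print(o["time_s"],o["eef_pos"],o["tcp_rot"],o["opening"])
E
```

```text
pics
scene [[535.2, 0.0, 285.8], [0.0, 535.2, 228.8], [0.0, 0.0, 1.0]] [[-0.625, 0.443, -0.643, 1.097], [0.781, 0.332, -0.529, 0.536], [-0.021, -0.833, -0.553, 0.667], [0.0, 0.0, 0.0, 1.0]]
side [[478.3, 0.0, 274.7], [0.0, 478.3, 204.4], [0.0, 0.0, 1.0]] [[0.999, -0.029, 0.045, 0.395], [-0.053, -0.596, 0.801, -0.738], [0.004, -0.802, -0.597, 0.634], [0.0, 0.0, 0.0, 1.0]]
wrist [[331.1, 0.0, 281.7], [0.0, 331.1, 210.7], [0.0, 0.0, 1.0]] [[1.0, 0.001, -0.002, 0.624], [0.0, -0.946, -0.325, 0.083], [-0.002, 0.325, -0.946, 0.373], [0.0, 0.0, 0.0, 1.0]]
0.15 [6.24540714e-01 8.03891998e-05 2.30448861e-01] [-1.71265811  1.56928747  2.99973808] 0.08549239349863694
```

View pics/scene0.png

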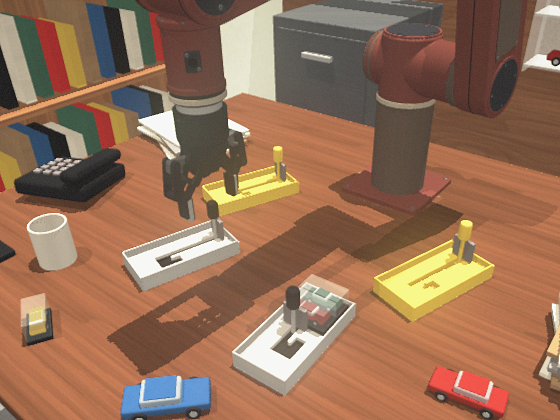

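View pics/side0.png

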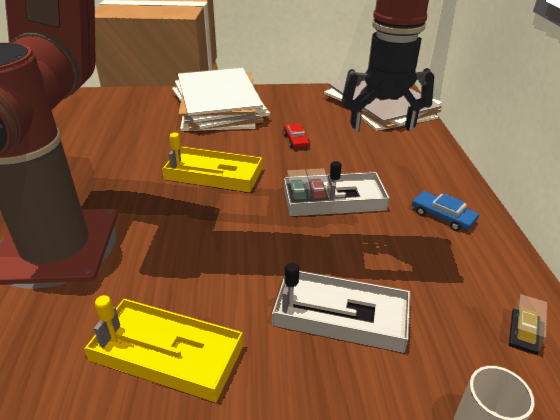

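View pics/wrist0.png

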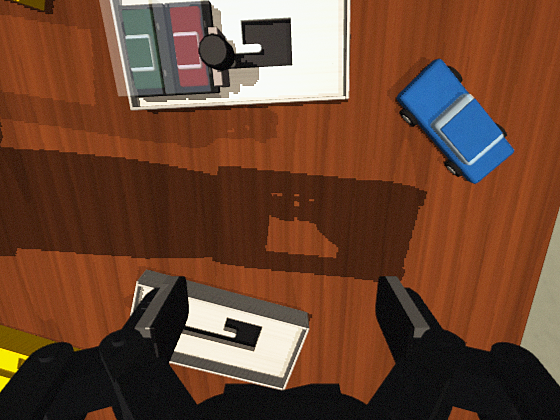

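The side view shows the empty steel tray at (340,310) with its black knob at (291,275). The candidates are:
- **Empty tray knob:** side (291,275), scene (212,210).
- **Full tray knob:** side (336,172), scene (293,298). Its tray holds the boxed cars.
- **Yellow look-alikes:** side (105,310) and (175,145).

I choose the steel tray without cars, side (291,275). Next I measure it.

```bash
cat > h.py <<'E'
import numpy as np,cv2
def load(n):
    z=np.load(f"pics/{n}.npz"); return z["im"],z["d"],z["K"],z["T"]
def world(d,K,T):
    v,u=np.mgrid[:d.shape[0],:d.shape[1]]
    p=np.stack([(u-K[0,2])/K[0,0]*d,(v-K[1,2])/K[1,1]*d,d],-1)
    return p@T[:3,:3].T+T[:3,3]
def ray(u,v,K,T,z):
    r=T[:3,:3]@np.array([(u-K[0,2])/K[0,0],(v-K[1,2])/K[1,1],1]); o=T[:3,3]
    return o+r*(z-o[2])/r[2]
E
python3 - <<'E'
from h import *
rois={"side0":(250,420,250,355),"scene0":(110,245,190,290)}
for n,(a,b,c,e) in rois.items():
    im,d,K,T=load(n); W=world(d,K,T)
    m=np.zeros(d.shape,bool); m[c:e,a:b]=1; m&=d>0
    hsv=cv2.cvtColor(im,cv2.COLOR_RGB2HSV)
    rim=m&(W[...,2]>.028)&(W[...,2]<.040)&(hsv[...,1]<60)
    P=W[rim]; r=cv2.minAreaRect(P[:,:2].astype(np.float32)); print(n,"rim",rim.sum(),r, np.round(cv2.boxPoints(r),3).tolist())
    k=m&(W[...,2]>.066)&(W[...,2]<.115)&(im.max(-1)<70)
    Q=W[k]; print(" knob n",k.sum(),"z",np.percentile(Q[:,2],[1,50,99]).round(4),"xy",np.median(Q,0).round(4))
    t=Q[Q[:,2]>np.percentile(Q[:,2],97)-.003]; print(" top med",t.mean(0).round(4),len(t), (t.max(0)-t.min(0)).round(4))
    x=im.copy(); x[rim]=(255,0,0); x[k]=(0,255,0)
    cv2.imwrite(f"pics/chk_{n}.png",cv2.resize(x[c:e,a:b],None,fx=4,fy=4,interpolation=0)[:,:,::-1])
E
```

```text
side0 rim 838 ((0.5384798645973206, -0.20369942486286163), (0.10746871680021286, 0.21467220783233643), 72.48554992675781) [[0.41999998688697815, -0.22300000488758087], [0.625, -0.28700000047683716], [0.6570000052452087, -0.1850000023841858], [0.4519999921321869, -0.11999999731779099]]
 knob n 305 z [0.0682 0.0934 0.1033] xy [ 0.4523 -0.1977  0.0934]
 top med [ 0.4534 -0.1906  0.1013] 98 [0.0207 0.0205 0.0045]
scene0 rim 692 ((0.5396721959114075, -0.20481888949871063), (0.1117929220199585, 0.21621465682983398), 73.14649200439453) [[0.41999998688697815, -0.22699999809265137], [0.6269999742507935, -0.28999999165534973], [0.6589999794960022, -0.18299999833106995], [0.4519999921321869, -0.11999999731779099]]Traceback (most recent call last):
  File "<stdin>", line 10, in <module>
    return _quantile_unchecked(
        a, q, axis, out, overwrite_input, method, keepdims, weights)
    return _ureduce(a,
                    func=_quantile_ureduce_func,
    ...<5 lines>...
                    overwrite_input=overwrite_input,
                    method=method)
    r = func(a, **kwargs)
    result = _quantile(arr,
                       quantiles=q,
    ...<2 lines>...
                       out=out,
                       weights=wgt)
    slices_having_nans = np.isnan(arr[-1, ...])
                                  ~~~^^^^^^^^^
IndexError: index -1 is out of bounds for axis 0 with size 0
```

Run:
```python
from h import *
im,d,K,T=load("scene0"); W=world(d,K,T)
print(im[205:225:4,206:220:3].tolist()); print(W[205:225:4,212].round(3).tolist())
m=np.zeros(d.shape,np.uint8); m[198:222,203:222]=1
k=((m>0)&(W[...,2]>.069)&(W[...,2]<.12)&(W[...,0]<.5)&(W[...,1]<-.15))
print(k.sum(),W[k].mean(0) if k.sum() else 0)
cv2.imwrite("pics/c_scene.png",cv2.resize(im[150:300,100:270],None,fx=4,fy=4)[:,:,::-1])
s=cv2.imread("pics/chk_side0.png"); cv2.imwrite("pics/c_side.png",s)
```

```text
[[[136, 99, 73], [96, 84, 65], [94, 81, 63], [93, 79, 59], [194, 160, 77]], [[173, 121, 86], [89, 76, 56], [90, 78, 58], [94, 80, 59], [149, 127, 70]], [[194, 129, 90], [89, 77, 57], [92, 78, 60], [91, 79, 61], [104, 90, 59]], [[189, 127, 92], [96, 82, 65], [89, 77, 59], [89, 76, 57], [156, 116, 87]], [[216, 171, 137], [221, 206, 185], [149, 138, 124], [140, 129, 114], [203, 187, 169]]]
[[0.462, -0.181, 0.101], [0.461, -0.183, 0.091], [0.465, -0.18, 0.083], [0.462, -0.184, 0.071], [0.458, -0.191, 0.056]]
197 [ 0.45941106 -0.18527192  0.08979783]
```

View pics/chk_side0.png

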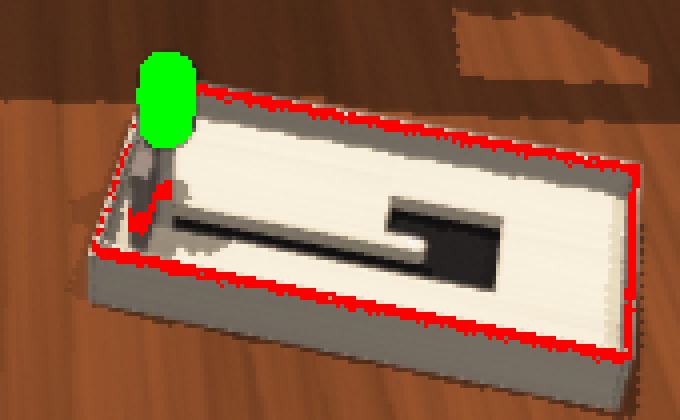

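View pics/c_scene.png

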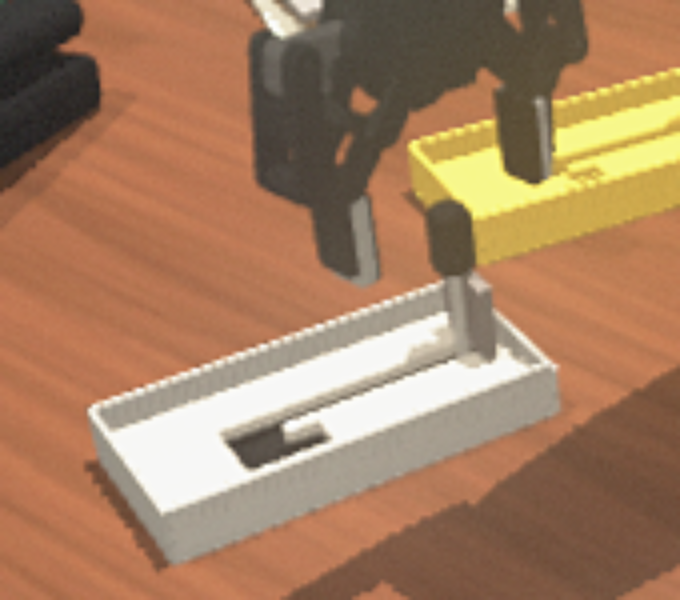

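The crops confirm the steel tray without cars. The notch is on the far (+y) side, as described. Both views put the knob centre at about (0.4535, -0.190), with its top at 0.103 as given. The tray measures about 214 x 108 mm with a heading of -17.2°. I'll grip with the jaws along the slot.

```bash
cat >> h.py <<'E'
from scipy.spatial.transform import Rotation as R
import warnings; warnings.filterwarnings("ignore")
th=np.radians(-17.2); X=np.array([np.cos(th),np.sin(th),0]); Y=np.array([-np.sin(th),np.cos(th),0])
K0=np.array([.4535,-.190,0]); ZT=.072
def pose(push,side,z): return K0+push*X+side*Y+[0,0,z]
def rel(o):
    d=np.array(o["eef_pos"])-K0; return np.round([d@X,d@Y,d[2]],4)
def rot(cur):
    c=R.from_euler("xyz",cur).as_matrix(); s=np.sign(c[:,1]@X); a=np.array([0,0,-1.]); b=s*X
    return R.from_matrix(np.c_[a,b,np.cross(a,b)]).as_euler("xyz")
def rep(o): print("t",round(o["time_s"],2),"rel",rel(o),"open",round(o["opening"],4),"F",np.round(o["ft_force"],1))
E
python3 - <<'E'
from plant import *
from h import *
o=observe(); r=rot(o["tcp_rot"]); print(r)
gripper_to(.07)
movep(pose(0,0,.18).tolist(),r.tolist()); rep(observe())
im,d=get_image("wrist"); c=get_calibration("wrist"); cv2.imwrite("pics/w1.png",im[:,:,::-1]); np.savez("pics/w1.npz",im=im,d=d,K=c["intrinsics"],T=c["world_from_camera"])
im,d=get_image("side"); cv2.imwrite("pics/s1.png",im[:,:,::-1])
E
```

```text
[1.87099296 1.57079633 0.        ]
t 1.48 rel [0.0009 0.0004 0.1807] open 0.0703 F [-0.3  0.8 -0.3]
```

View pics/w1.png

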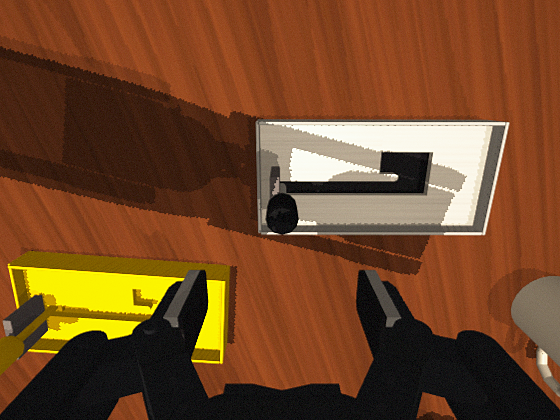

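View pics/s1.png

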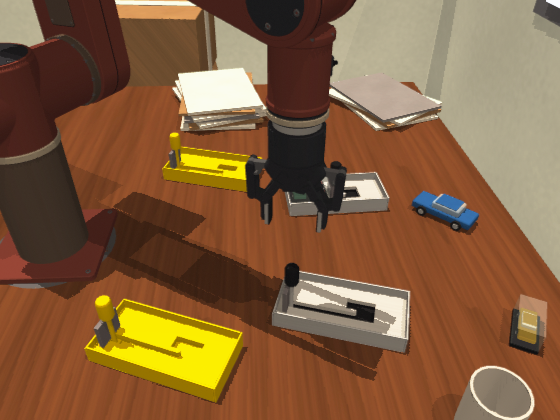

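In the wrist view the tray edges run level, so the heading is right. The knob at (282,213) lies on the gripper's midline. I'll check its ray, then descend and grip.

Run:
```python
from plant import *
from h import *
im,d,K,T=load("w1"); W=world(d,K,T)
m=np.zeros(d.shape,bool); m[185:240,255:305]=1
k=m&(W[...,2]>.098)&(W[...,2]<.108)&(im.max(-1)<70); p=W[k].mean(0); q=p-K0
print(k.sum(),p.round(4),"rel",(q@X).round(4),(q@Y).round(4),"ext",np.ptp(W[k]@np.c_[X,Y],axis=0).round(4))
if abs(q@X)<.006 and abs(q@Y)<.006:
    print(move_l(pose(0,0,ZT).tolist(),feed=.1,max_force=8)); rep(observe())
    gripper_to(.015,f_grip=30); rep(observe())
    im,d=get_image("side"); cv2.imwrite("pics/s2.png",cv2.resize(im[180:360,200:440],None,fx=3,fy=3)[:,:,::-1])
```

```text
777 [ 0.4549 -0.1883  0.1026] rel 0.0009 0.002 ext [0.0224 0.0236]
False
t 2.81 rel [ 0.0007 -0.0002  0.0727] open 0.0699 F [-0.8  0.3  0.5]
t 3.29 rel [ 0.0007 -0.0001  0.0725] open 0.0229 F [ 1.7 -0.5  1.6]
```

View pics/s2.png

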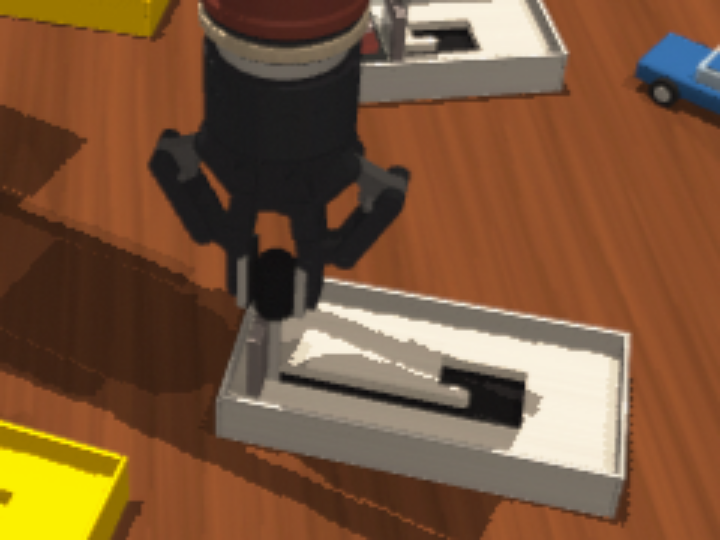

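The knob at crop (275,285) sits between both pads, with the opening at about 23 mm. Now I push back.

Run:
```python
from plant import *
from h import *
print(move_l(pose(.125,0,ZT).tolist(),feed=.08,max_force=30)); rep(observe())
im,d=get_image("side"); cv2.imwrite("pics/s3.png",cv2.resize(im[180:360,200:440],None,fx=3,fy=3)[:,:,::-1])
```

```text
False
t 5.06 rel [ 0.1227 -0.0002  0.0724] open 0.023 F [-10.2   2.5  12.6]
```

View pics/s3.png

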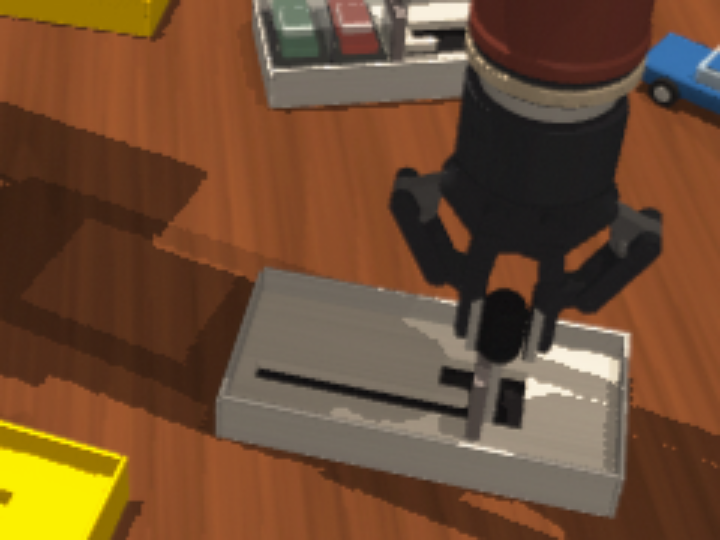

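The knob is at about 0.122 with a reaction of about 10 N, which matches the spring. The full tray is untouched. Now I move left.

Run:
```python
from plant import *
from h import *
print(move_l(pose(.126,.027,ZT).tolist(),feed=.05,max_force=15)); rep(observe())
im,d=get_image("side"); cv2.imwrite("pics/s4.png",cv2.resize(im[180:360,200:440],None,fx=3,fy=3)[:,:,::-1])
```

```text
False
t 5.8 rel [0.1235 0.0274 0.0723] open 0.023 F [-9.5  4.1 13. ]
```

View pics/s4.png

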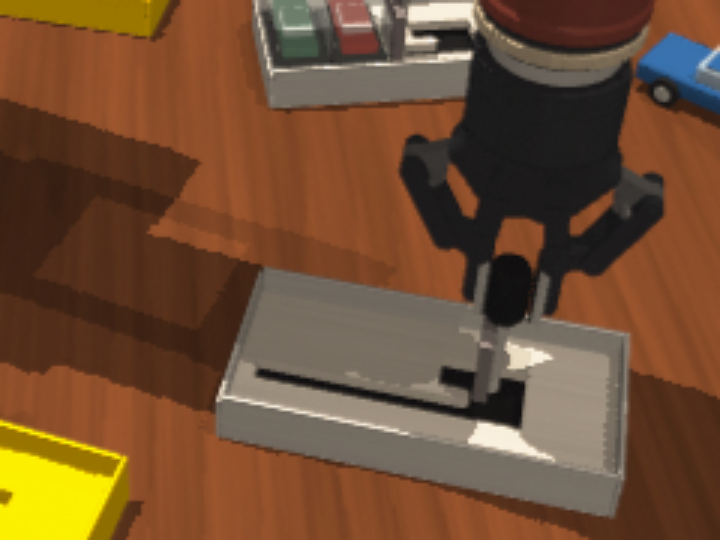

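The knob has followed to the left. Now I draw it forward into the notch. Before releasing, I'll check that the spring force has gone, because then the notch is carrying it.

Run:
```python
from plant import *
from h import *
print(move_l(pose(.096,.026,ZT).tolist(),feed=.04,max_force=14)); hold(.2); rep(observe())
F=np.array(observe()["ft_force"]); print("Fx,Fy tray",(F@X).round(1),(F@Y).round(1))
im,d=get_image("side"); cv2.imwrite("pics/s5.png",cv2.resize(im[180:360,200:440],None,fx=3,fy=3)[:,:,::-1])
```

```text
True
t 6.77 rel [0.0966 0.0261 0.0724] open 0.0231 F [ 0.6 -0.1  1.5]
Fx,Fy tray 0.6 0.1
```

View pics/s5.png

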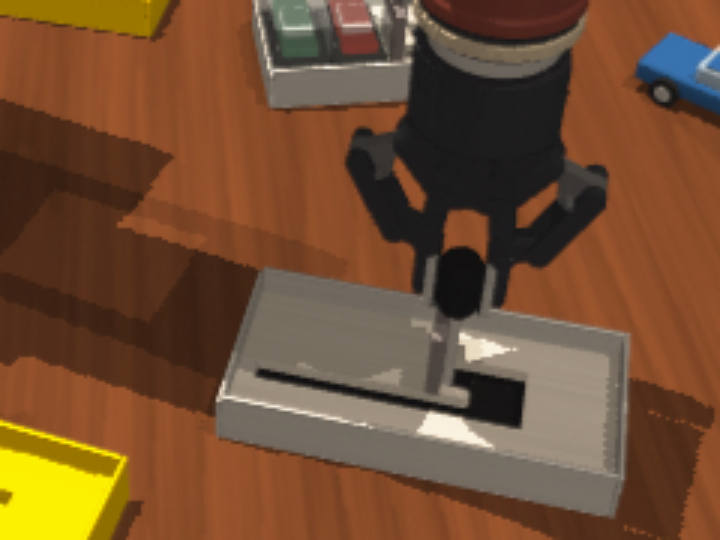

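The pin is behind the tongue at about 0.0966 and the net force has dropped to nearly zero, so the notch holds it. Now I release and retreat.

Run:
```python
from plant import *
from h import *
gripper_to(.06); hold(.2); rep(observe())
print(move_l((np.array(observe()["eef_pos"])+[0,0,.15]).tolist(),feed=.12)); hold(.3); rep(observe())
im,d=get_image("side"); c=get_calibration("side"); cv2.imwrite("pics/s6.png",im[:,:,::-1])
W=world(d,np.array(c["intrinsics"]),np.array(c["world_from_camera"]))
q=W-K0; px,py=q@X,q@Y
k=(W[...,2]>.0985)&(W[...,2]<.106)&(im.max(-1)<90)&(px>-.03)&(px<.16)&(abs(py)<.06)
print(k.sum(),"push",px[k].mean().round(4),"side",py[k].mean().round(4))
im,d=get_image("wrist"); c=get_calibration("wrist"); cv2.imwrite("pics/w6.png",im[:,:,::-1])
W=world(d,np.array(c["intrinsics"]),np.array(c["world_from_camera"])); q=W-K0; px,py=q@X,q@Y
k=(W[...,2]>.098)&(W[...,2]<.108)&(im.max(-1)<70)&(px>-.03)&(px<.16)&(abs(py)<.06)
print(k.sum(),"push",px[k].mean().round(4),"side",py[k].mean().round(4))
# full knob before/after
z=load("side0"); im2,d2=get_image("side"); print("full tray roi diff",cv2.absdiff(z[0],im2)[155:200,325:345].mean())
```

```text
t 7.46 rel [0.0964 0.0261 0.0723] open 0.06 F [ 0.6  0.  -0.4]
False
t 9.16 rel [0.0963 0.0262 0.2219] open 0.0599 F [ 0.1 -0.8 -0.1]
116 push 0.0954 side 0.0245
588 push 0.0962 side 0.0276
full tray roi diff 40.5362962962963
```

View pics/s6.png

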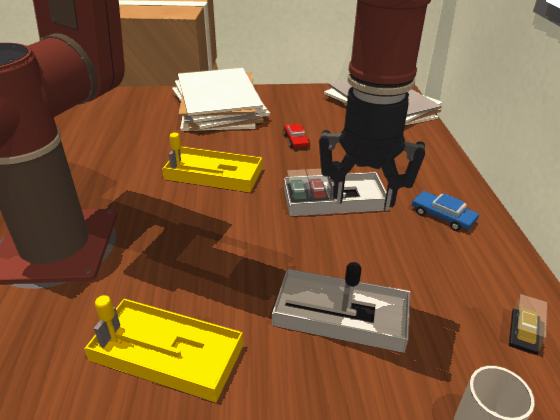

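View pics/w6.png

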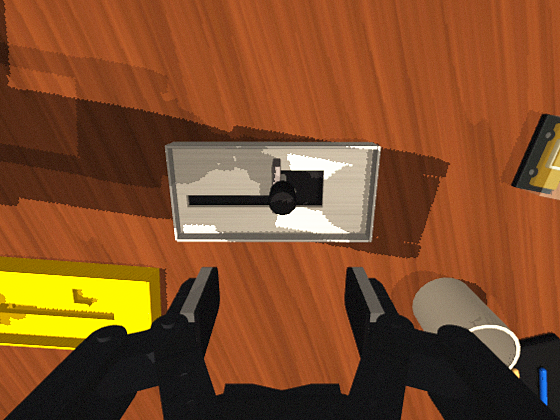

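The side view shows the knob at (353,272), upright and free of the gripper. The wrist view shows it at (284,197) by the notch. The full tray's side-image difference only comes from the gripper blocking the view, so I'll check that tray in the scene view and then hand in.

Run:
```python
from plant import *
from h import *
a,d0,K,T=load("scene0"); b,d=get_image("scene")
for dd,im in((d0,a),(d,b)):
    W=world(dd,K,T); m=np.zeros(dd.shape,bool); m[282:312,280:308]=1
    k=m&(W[...,2]>.07)&(W[...,2]<.11); print(k.sum(),W[k].mean(0).round(4))
job_done()
```

```text
297 [0.5782 0.12   0.0915]
300 [0.5782 0.12   0.0915]
the job is handed in; nothing more can be done
```

The empty tray's knob now rests in the holding notch, and the job is handed in at about 9.3 s of the 35 s allowed. I gripped the knob with the jaws along the slot, pushed it back to about 0.123 m and moved it about 27 mm left. I then eased it forward into the notch, let go and lifted the gripper 150 mm clear.

- **Knob position:** after release the two cameras gave a push of 0.0954 and 0.0962 m (0.086 to 0.108 needed). They gave 24.5 and 27.6 mm to the left (more than 16 mm needed). The 3 mm difference in the sideways value is close to the calibration error and well inside the limit.
- **Forces:** before I opened the fingers, the force on the tool had already dropped to nearly zero, so the notch was carrying the spring. During the push the spring reaction was about 10 N.
- **Full tray:** its knob measured (0.578, 0.120) before and after in the scene view, so it did not move. My first check on it, a side-image difference, was no use because the gripper blocked that view.

The forward move into the notch was stopped by its force guard, right at the end of its travel. I did not measure the knob's speed directly.

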